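Set a bearing's end play with its threaded cap

ROBOT

A 6-joint arm with a two-finger parallel gripper is mounted at the origin on a cart in front of the work surface, level with it; the furniture and walls round the work are solid. World frame = base frame: x ahead of the robot, y to its left, z up, the work surface at z = 0. Lengths are in m, angles in rad, forces in N, time in s.
With the tool pointing down it reaches from about 0.325 to 0.775 m from the base axis. Payload 9.3 kg.
Tool frame: the origin (TCP) lies on the centre line of the jaws, within the pads' length; the fingertips stand 8 mm ahead of it and the grasp point (between the pads) lies 11 mm behind it (tip_extent is the z of the fingertips in the tool frame, in m); z points along the fingers, y is the direction in which the jaws open and shut (so a half turn about z gives the same grasp; the last joint's range is limited). The gripper opens to 85 mm and grips with 20 to 120 N. Pads are 22 mm wide; open, the fingers measure 114 mm over their backs; the gripper's body (76 mm by 85 mm) begins 54 mm behind the grasp point. The pads swing forward as they close: fully open they stand 13 mm farther back than shut.
Start: joints at [-1.393, 0.259, 0.021, 1.334, 0, 1.418], TCP at [0.179, -0.52, 0.239] pointing down, gripper open.
Joint ranges: [-3.04, 3.04], [-0.91, 1.82], [-1.04, 1.36], [-1.92, 1.95], [-1.52, 1.45], [-3.14, 3.14]. Speed limits (rad/s): [2.22, 2.22, 2.79, 3.14, 3.14, 3.14].

INTERFACE

Orientations are given as [roll, pitch, yaw] about the fixed x, y, z axes, in that order (R = Rz(yaw) Ry(pitch) Rx(roll)).
In Python, from plant import observe, grab_frame, job_done, tip_extent gives the robot as it stands.
- The arm moves only by the tool jog_arm, never from a script. Its argument "steps" is a list of rows, each an object of numbers: "x", "y", "z": the shift along the tool's x, y, z in cm; "yaw": the turn about the tool's z in rad; "jaw": the closure, from 0 (fully open) to 1 (shut). In form: [{"x": .., "y": .., "z": .., "yaw": .., "jaw": ..}, ...]. A call has 1 to 8 rows; each row shifts and turns the commanded pose from where the row before left it, along the tool's axes as they then stand; what a row does not reach is not made up. A row lasts 1/8 s, in which the tool goes at most 62.5 mm and 10.7 degrees, less where a joint would pass 70% of its speed; a pose out of reach is approached as far as the arm can. A call with a gripper value outside its range is refused whole. The fingers move at their own pace and stop on an object; "newtons" is the grip in N (left out, the last holds). Time passes only in rows, so rows that do not move let the fingers close. It gives the time, the measured TCP pose, the force and the opening at its end, in the units of the state.
- observe(): the state, without advancing time (a new reading comes with each control period).
- grab_frame(name): name is "scene" or "top" or "wrist"; returns a dict with "img" (400x640x3 uint8, red, green, blue), "fx", "fy", "cx", "cy" (pixels), "extrinsics" (4x4, takes a point from world to camera coordinates). Camera axes: x right, y down, z forward; pixel columns grow to the right and rows downward; lengths in m; the calibration is good to about 2 mm. The wrist camera is an equidistant fisheye: a pixel r from the principal point sees the ray r / f radians off the axis. A picture is of the moment at which its call begins. There is no depth.
- job_done(): hands the job in, once; it reports no verdict.
The state is a dict: "clock": time; "joints": joint angles; "qvel": joint speeds; "tau": joint torques, N m; "eef_pos": TCP position; "tcp_rot": TCP orientation; "ft_force": force on the tool from outside, world axes, zero at the start; "wrist_torque": the same for the moment, N m; "opening": opening from 0.0 (shut) to 1.0 (fully open).
Only numpy, scipy, OpenCV 4.12 (cv2) and the standard library are available. Lean on these libraries where they do the work, as an engineer would, in place of code of your own. Each camera call takes 0.05 s, during which the arm holds its last target.

TASK

Set the end play of the bearing unit on the bench: screw its knurled brass end cap down clockwise until it bottoms out, then back it off a quarter turn. The cap must be kept from creeping, so your program finishes while you are still gripping the cap there: do not let go of it at the end. Do not push aside or knock over the three loose parts standing round the unit.

Things in the scene. Friction and masses are not known exactly. Their poses are not given: they have to be found in the camera images.
- unit: the bearing unit, bolted to the bench: grey square foot 110 x 110 x 12 mm with four dark bolts, a round blue barrel on it (74 mm across at the foot, 42 mm across from 46 mm up to its flat shoulder at 64 mm), and on top the brass cap. Origin: centre of the underside, on the barrel's upright axis, on the bench; z up. Its place and yaw vary
- cap_center (a point): centre of the brass cap, half-way up it (78 mm above the bench when home). Upright cylinder, 48 mm across, 28 mm tall, knurled, a white line on top from centre to rim. Fingers may reach down beside it to 45 mm above the bench. Turning takes 0.1 N m; it stays where it is left and starts 2.0 to 3.8 rad short of home
- cap (a joint): the turn of the cap in rad, counted from fully home: 0 is bottomed out on the shoulder (a hard stop), values grow as it is unscrewed, counter-clockwise seen from above; right-hand thread, 4 mm rise a turn, so a quarter turn back from home reads 1.57
- stator_4_center (a point): loose bystander: green and grey motor stator, 58 x 58 x 31 mm; its centre, half-way up; stands 105 to 140 mm from the unit's axis
- casting_3_center (a point): loose bystander: small white casting, 51 x 55 x 42 mm; its centre, half-way up; stands 105 to 135 mm from the unit's axis
- ring_gauge_center (a point): loose bystander: light grey steel ring, 48 mm across, 14 mm tall; its centre, half-way up; lies 105 to 140 mm from the unit's axis

How it is judged:
By the outcome, as a careful person would: the job done as asked, in the order asked, and still so for the second after the job is handed in, while the arm keeps its last pose, push and grip.
It also fails if it takes over 72 s, if anything falls off the work surface, if the arm or the gripper's body presses on something with over 40 N, if the wrist force passes 120 N, or if a joint passes its speed limit or range.

## Working session

There is one attempt and no reset: what is moved stays moved. The work goes in short steps, Python scripts to look and compute and a tool call to move; the robot and the scene stay as the last step left them, time stands still between calls to the robot, and variables do not carry over. Pictures are saved under pics/ and viewed, and the job is handed in when it is done.

Besides the shell and the picture viewer there is one more tool, called after "Call:" as name([rows], argument=value, ...), one row to a line, values as JSON. jog_arm: Moves the arm, as the interface text tells. Its arguments: {"type":"object","properties":{"steps":{"type":"array"},"newtons":{"type":"number"}},"required":["steps"]}

```bash
ls; mkdir -p pics; python3 - <<'E'
from plant import *
import cv2
s=observe();print(s); print(tip_extent if not callable(tip_extent) else tip_extent())
for n in ("scene","top","wrist"):
    f=grab_frame(n);cv2.imwrite(f"pics/{n}0.png",f["img"][:,:,::-1])
    print(n,f["fx"],f["fy"],f["cx"],f["cy"],f["extrinsics"])
E
```

```text
pics
{'clock': 0.0, 'joints': array([-1.39259804e+00,  2.59235188e-01,  2.07828636e-02,  1.33368725e+00,
       -2.11493211e-05,  1.41817651e+00]), 'qvel': array([ 0.00102664, -0.00017515, -0.0005744 ,  0.00049754, -0.00132278,
        0.00065014]), 'tau': array([-3.20820564e-04, -5.55641198e+01,  3.44529819e+01,  1.39189255e-02,
       -1.74469113e-05,  2.45184566e-06]), 'eef_pos': array([ 0.1785836 , -0.51993377,  0.2386511 ]), 'tcp_rot': array([-3.14026180e+00, -1.83308038e-04,  3.30817990e-01]), 'ft_force': array([0.29323523, 0.06819556, 0.5711517 ]), 'wrist_torque': array([-0.02178153, -0.02611101,  0.03258279]), 'opening': 1.000245693399259}
0.008
scene 395.33470910882 395.33470910882 319.16835755886416 209.02043045666124 [[-0.66953445 -0.74245802  0.02190218  0.46009469]
 [-0.45174808  0.38361715 -0.80545735  0.20752956]
 [ 0.58961622 -0.54917572 -0.59224889  0.71889506]
 [ 0.          0.          0.          1.        ]]
top 466.3328604633442 466.3328604633442 324.512536091381 197.7482975362286 [[ 0.00724737 -0.99982554 -0.01721525  0.19029235]
 [-0.99248358 -0.00508885 -0.122272    0.48929425]
 [ 0.12216306  0.017972   -0.99234732  0.86202171]
 [ 0.          0.          0.          1.        ]]
wrist 309.70691628693146 309.70691628693146 319.1854853427191 197.66825955687727 [[ 3.25717557e-01 -9.45467093e-01  2.21343021e-04 -5.49992249e-01]
 [-9.07016205e-01 -3.12404955e-01  2.82355712e-01 -3.68119829e-02]
 [-2.66888886e-01 -9.21689744e-02 -9.59309753e-01  3.78761191e-01]
 [ 0.00000000e+00  0.00000000e+00  0.00000000e+00  1.00000000e+00]]
```

View pics/top0.png

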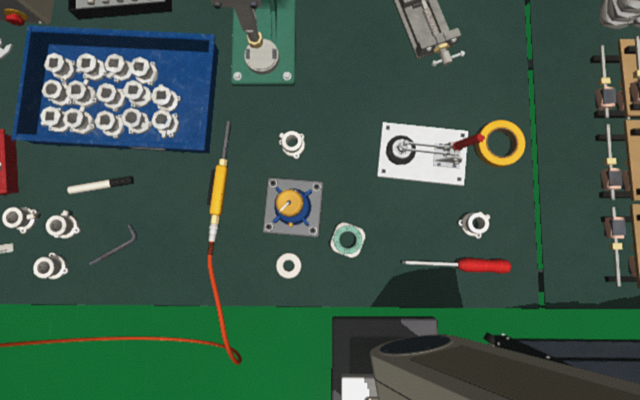

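View pics/scene0.png

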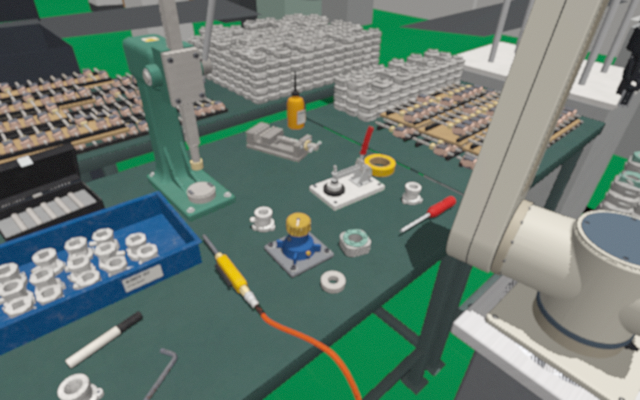

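The top view shows the unit at about (293,207), with the brass cap at (289,203) and its line pointing lower left. The casting is at (291,143), the ring at (288,265) and the stator at (348,240).

```bash
cat > h.py <<'E'
import numpy as np,cv2
from plant import *
def ray(f,u,v):
    E=f["extrinsics"];R,t=E[:3,:3],E[:3,3]
    d=R.T@np.array([(u-f["cx"])/f["fx"],(v-f["cy"])/f["fy"],1]);return -R.T@t,d
def onplane(f,u,v,z):
    c,d=ray(f,u,v);return c+d*(z-c[2])/d[2]
def proj(f,p):
    E=f["extrinsics"];q=E[:3,:3]@p+E[:3,3];return np.array([f["fx"]*q[0]/q[2]+f["cx"],f["fy"]*q[1]/q[2]+f["cy"]])
E
python3 - <<'E'
from h import *
f=grab_frame("top");im=f["img"]
c=im[165:250,250:340][:,:,::-1];cv2.imwrite("pics/topcrop.png",cv2.resize(c,None,fx=6.5,fy=6.5,interpolation=cv2.INTER_CUBIC))
g=grab_frame("scene");c=g["img"][190:300,230:400][:,:,::-1];cv2.imwrite("pics/scenecrop.png",cv2.resize(c,None,fx=4.5,fy=4.5,interpolation=cv2.INTER_CUBIC))
for n,fr,(r0,r1,c0,c1) in (("top",f,(175,240,260,325)),("scene",g,(205,250,270,330))):
    hsv=cv2.cvtColor(fr["img"],cv2.COLOR_RGB2HSV)
    m=cv2.inRange(hsv,(10,90,80),(30,255,255));k=np.zeros_like(m);k[r0:r1,c0:c1]=m[r0:r1,c0:c1]
    cs,_=cv2.findContours(k,cv2.RETR_EXTERNAL,cv2.CHAIN_APPROX_NONE);b=max(cs,key=cv2.contourArea)
    print(n,cv2.boundingRect(b),cv2.minEnclosingCircle(b),cv2.contourArea(b))
for nm,u,v,z in (("cap",289,203,.094),("foot",293,207.5,.012),("cast",291,143,.04),("ring",288,265,.014),("stator",348,240,.031)):
    print(nm,onplane(f,u,v,z).round(4))
E
```

```text
top (276, 189, 27, 28) ((289.0, 202.5357208251953), 13.76864242553711) 550.5
scene (286, 212, 25, 24) ((298.0, 224.0), 13.038504600524902) 466.0
cap [0.4707 0.2554 0.094 ]
foot [0.471  0.2552 0.012 ]
cast [0.5931 0.2586 0.04  ]
ring [0.3596 0.2629 0.014 ]
stator [0.4077 0.1482 0.031 ]
```

View pics/topcrop.png

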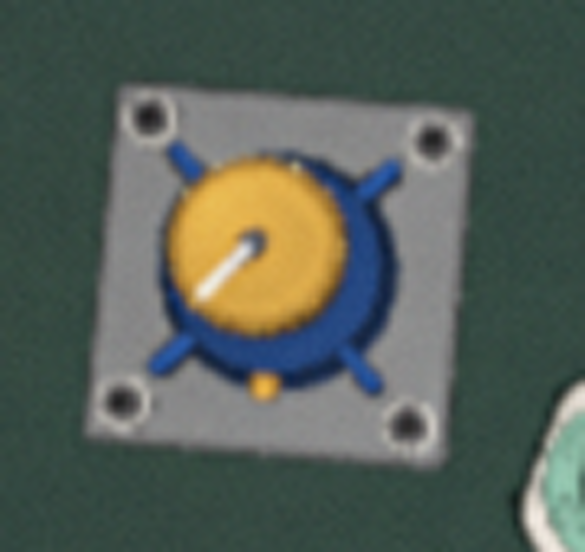

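View pics/scenecrop.png

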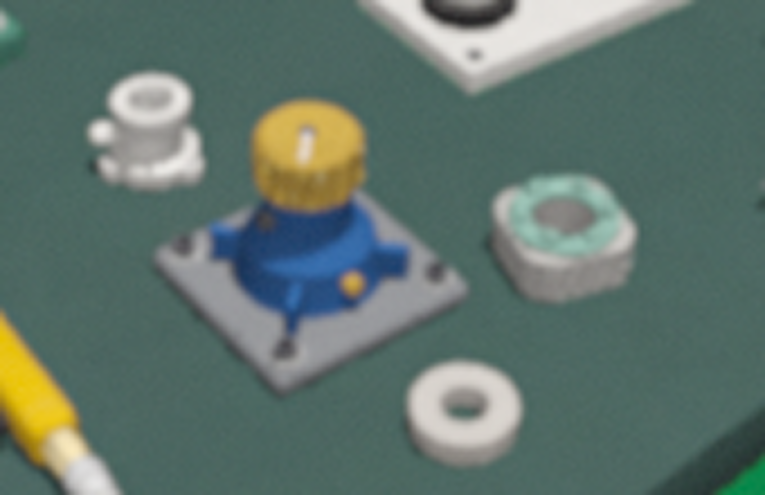

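View pics/wrist0.png

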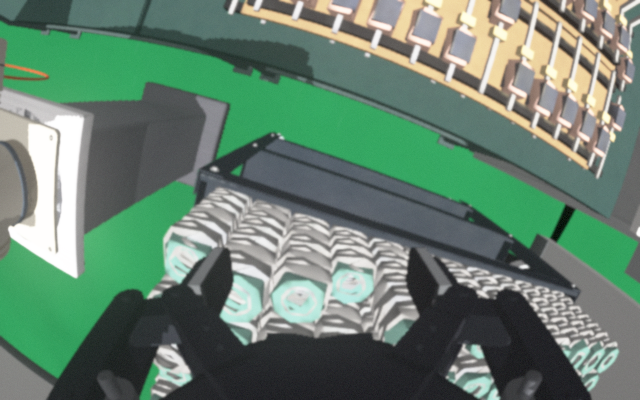

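Call:
jog_arm([
  {"yaw": -0.18},
  {"yaw": -0.18},
  {"yaw": -0.18},
  {"yaw": -0.18},
  {"yaw": -0.18},
  {"yaw": -0.18},
  {"yaw": -0.18},
  {"yaw": -0.18},
])

```text
invalid input
```

Call:
jog_arm([
  {"yaw": -0.18},
  {"yaw": -0.18},
  {"yaw": -0.18},
  {"yaw": -0.18},
  {"yaw": -0.18},
  {"yaw": -0.18},
  {"yaw": -0.18},
  {"yaw": -0.18},
])

```text
invalid input
```

```bash
cat > to.py <<'E'
import sys
from h import *
from scipy.spatial.transform import Rotation as Ro
s=observe();R=Ro.from_euler('xyz',s["tcp_rot"]).as_matrix()
print(s["clock"],s["eef_pos"].round(4),s["tcp_rot"].round(4),s["joints"].round(3),s["ft_force"].round(2),s["wrist_torque"].round(3),round(s["opening"],3))
if len(sys.argv)>3: print("cm",(R.T@(np.array(list(map(float,sys.argv[1:4])))-s["eef_pos"])*100).round(2))
E
python3 to.py .43 0 .24; python3 to.py .47 .255 .22
```

```text
0.25 [ 0.1786 -0.5201  0.239 ] [-3.141e+00 -1.000e-04  3.308e-01] [-1.393  0.259  0.021  1.334  0.     1.418] [-0.67 -0.39 -0.63] [0.036 0.015 0.021] 0.999
cm [ 40.67 -41.02  -0.07]
0.25 [ 0.1786 -0.5201  0.239 ] [-3.141e+00 -1.000e-04  3.308e-01] [-1.393  0.259  0.021  1.334  0.     1.418] [-0.67 -0.39 -0.63] [0.036 0.015 0.021] 0.999
cm [ 52.73 -63.84   1.94]
```

All fields are needed in each row.

Call:
jog_arm([
  {"x": 0,"y": 0,"z": 0,"yaw": -0.18,"jaw": 0},
  {"x": 0,"y": 0,"z": 0,"yaw": -0.18,"jaw": 0},
  {"x": 0,"y": 0,"z": 0,"yaw": -0.18,"jaw": 0},
  {"x": 0,"y": 0,"z": 0,"yaw": -0.18,"jaw": 0},
  {"x": 0,"y": 0,"z": 0,"yaw": -0.18,"jaw": 0},
  {"x": 0,"y": 0,"z": 0,"yaw": -0.18,"jaw": 0},
  {"x": 0,"y": 0,"z": 0,"yaw": -0.18,"jaw": 0},
  {"x": 0,"y": 0,"z": 0,"yaw": -0.18,"jaw": 0},
])

```text
clock: 1.25
eef_pos: [0.1786, -0.5201, 0.2392]
tcp_rot: [3.142, -0.0, 1.777]
ft_force: [-0.7, 0.2, -0.3]
opening: 0.997
```

Call:
jog_arm([
  {"x": 0,"y": 0,"z": 0,"yaw": -0.18,"jaw": 0},
  {"x": 0,"y": 0,"z": 0,"yaw": -0.18,"jaw": 0},
  {"x": 0,"y": 0,"z": 0,"yaw": -0.18,"jaw": 0},
  {"x": 0,"y": 0,"z": 0,"yaw": -0.18,"jaw": 0},
  {"x": 0,"y": 0,"z": 0,"yaw": -0.18,"jaw": 0},
  {"x": 0,"y": 0,"z": 0,"yaw": -0.18,"jaw": 0},
  {"x": 0,"y": 0,"z": 0,"yaw": -0.18,"jaw": 0},
  {"x": 0,"y": 0,"z": 0,"yaw": -0.18,"jaw": 0},
])

```text
clock: 2.25
eef_pos: [0.1786, -0.5201, 0.2391]
tcp_rot: [3.141, -0.0, -3.066]
ft_force: [-0.5, 0.9, -0.4]
opening: 1.0
```

```bash
python3 to.py .43 0 .24; python3 to.py .47 .255 .22
```

```text
2.25 [ 0.1786 -0.5201  0.2391] [ 3.1413 -0.     -3.0665] [-1.393  0.259  0.021  1.334  0.    -1.468] [-0.53  0.94 -0.4 ] [-0.025 -0.002  0.022] 1.0
cm [-28.97  49.98  -0.07]
2.25 [ 0.1786 -0.5201  0.2391] [ 3.1413 -0.     -3.0665] [-1.393  0.259  0.021  1.334  0.    -1.468] [-0.53  0.94 -0.4 ] [-0.025 -0.002  0.022] 1.0
cm [-34.87  75.1    1.94]
```

Call:
jog_arm([
  {"x": -3,"y": 4,"z": 0,"yaw": 0,"jaw": 0},
  {"x": -3,"y": 4,"z": 0,"yaw": 0,"jaw": 0},
  {"x": -3,"y": 4,"z": 0,"yaw": 0,"jaw": 0},
  {"x": -3,"y": 4,"z": 0,"yaw": 0,"jaw": 0},
  {"x": -3,"y": 4,"z": 0,"yaw": 0,"jaw": 0},
  {"x": -3,"y": 4,"z": 0,"yaw": 0,"jaw": 0},
  {"x": -3,"y": 4,"z": 0,"yaw": 0,"jaw": 0},
  {"x": -3,"y": 4,"z": 0,"yaw": 0,"jaw": 0},
])

```text
clock: 3.25
eef_pos: [0.3966, -0.1829, 0.2394]
tcp_rot: [-3.141, 0.0, -3.073]
ft_force: [0.2, 0.3, -0.4]
opening: 1.0
```

```bash
python3 to.py .47 .255 .20
```

```text
3.25 [ 0.3966 -0.1829  0.2394] [-3.1413e+00  4.0000e-04 -3.0726e+00] [-0.625  0.065 -0.219  1.287  0.    -0.694] [ 0.16  0.32 -0.4 ] [-0.014 -0.027 -0.023] 1.0
cm [-10.34  43.18   3.93]
```

Call:
jog_arm([
  {"x": -1.2,"y": 5,"z": 0,"yaw": 0,"jaw": 0},
  {"x": -1.2,"y": 5,"z": 0,"yaw": 0,"jaw": 0},
  {"x": -1.2,"y": 5,"z": 0,"yaw": 0,"jaw": 0},
  {"x": -1.2,"y": 5,"z": 0,"yaw": 0,"jaw": 0},
  {"x": -1.2,"y": 5,"z": 0,"yaw": 0,"jaw": 0},
  {"x": -1.2,"y": 5,"z": 0,"yaw": 0,"jaw": 0},
  {"x": -1.2,"y": 5,"z": 0,"yaw": 0,"jaw": 0},
  {"x": -1.2,"y": 5,"z": 0,"yaw": 0,"jaw": 0},
])

```text
clock: 4.25
eef_pos: [0.464, 0.2231, 0.2393]
tcp_rot: [-3.142, 0.0, -3.072]
ft_force: [1.5, -0.3, 0.2]
opening: 1.002
```

Call:
jog_arm([
  {"x": 0,"y": 0,"z": 0,"yaw": -0.18,"jaw": 0},
  {"x": 0,"y": 0,"z": 0,"yaw": -0.18,"jaw": 0},
  {"x": 0,"y": 0,"z": 0,"yaw": -0.18,"jaw": 0},
  {"x": 0,"y": 0,"z": 0,"yaw": -0.18,"jaw": 0},
  {"x": 0,"y": 0,"z": 0,"yaw": -0.18,"jaw": 0},
  {"x": 0,"y": 0,"z": 0,"yaw": -0.18,"jaw": 0},
  {"x": 0,"y": 0,"z": 0,"yaw": -0.18,"jaw": 0},
  {"x": 0,"y": 0,"z": 0,"yaw": -0.18,"jaw": 0},
])

```text
clock: 5.25
eef_pos: [0.464, 0.2213, 0.2392]
tcp_rot: [3.141, -0.0, -1.626]
ft_force: [1.0, 0.4, 0.1]
opening: 1.0
```

```bash
python3 to.py .47 .255 .20
```

```text
5.25 [0.464  0.2213 0.2392] [ 3.1415e+00 -1.0000e-04 -1.6265e+00] [ 0.282  0.197 -0.061  1.313 -0.    -1.233] [1.01 0.37 0.07] [ 0.023 -0.024  0.039] 1.0
cm [-3.4  -0.41  3.92]
```

Call:
jog_arm([
  {"x": -3.4,"y": -0.4,"z": 2,"yaw": 0,"jaw": 0},
  {"x": 0,"y": 0,"z": 2,"yaw": -0.18,"jaw": 0},
  {"x": 0,"y": 0,"z": 0,"yaw": -0.18,"jaw": 0},
  {"x": 0,"y": 0,"z": 0,"yaw": -0.18,"jaw": 0},
  {"x": 0,"y": 0,"z": 0,"yaw": -0.16,"jaw": 0},
  {"x": 0,"y": 0,"z": 0,"yaw": 0,"jaw": 0},
])

```text
clock: 6.0
eef_pos: [0.4701, 0.255, 0.1992]
tcp_rot: [3.141, 0.0, -0.933]
ft_force: [0.1, -0.3, 0.7]
opening: 1.003
```

```bash
python3 to.py .47 .255 .067;python3 - <<'E'
from h import *
f=grab_frame("wrist");cv2.imwrite("pics/w1.png",f["img"][:,:,::-1]);np.save("wE.npy",f["extrinsics"])
E
```

```text
6.0 [0.4701 0.255  0.1992] [ 3.1414  0.     -0.9335] [ 0.34   0.248 -0.096  1.227 -0.    -1.868] [ 0.09 -0.28  0.7 ] [ 0.018 -0.037  0.026] 1.003
cm [-0.000e+00  1.000e-02  1.322e+01]
```

View pics/w1.png

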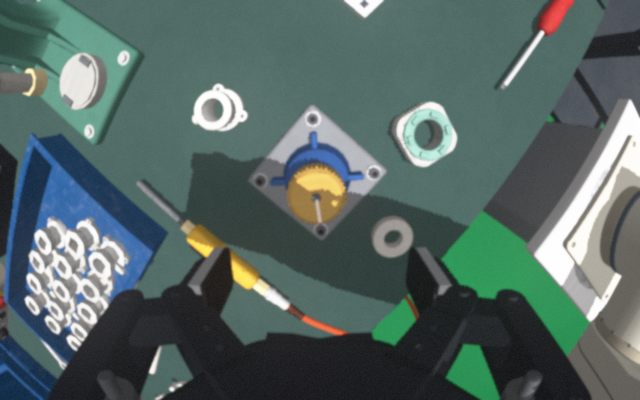

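The wrist view shows the brass cap top at about (317,197), with its line pointing down. The fingers are either side of it and the bystanders are well clear.

```bash
python3 - <<'E'
from h import *
f=grab_frame("wrist");im=f["img"]
c=im[150:250,260:380][:,:,::-1];cv2.imwrite("pics/w1c.png",cv2.resize(c,None,fx=6,fy=6,interpolation=cv2.INTER_CUBIC))
def fr(u,v,z):
    x,y=u-f["cx"],v-f["cy"];r=np.hypot(x,y);th=r/f["fx"];d=np.array([np.sin(th)*x/r,np.sin(th)*y/r,np.cos(th)])
    E=f["extrinsics"];R,t=E[:3,:3],E[:3,3];d=R.T@d;c=-R.T@t;return c+d*(z-c[2])/d[2]
for u,v in((317,197),(317,199),(318,195),(320,222)):print(fr(u,v,.094).round(4))
E
```

```text
[0.4728 0.2546 0.094 ]
[0.4718 0.2559 0.094 ]
[0.4732 0.2527 0.094 ]
[0.458  0.2705 0.094 ]
```

View pics/w1c.png

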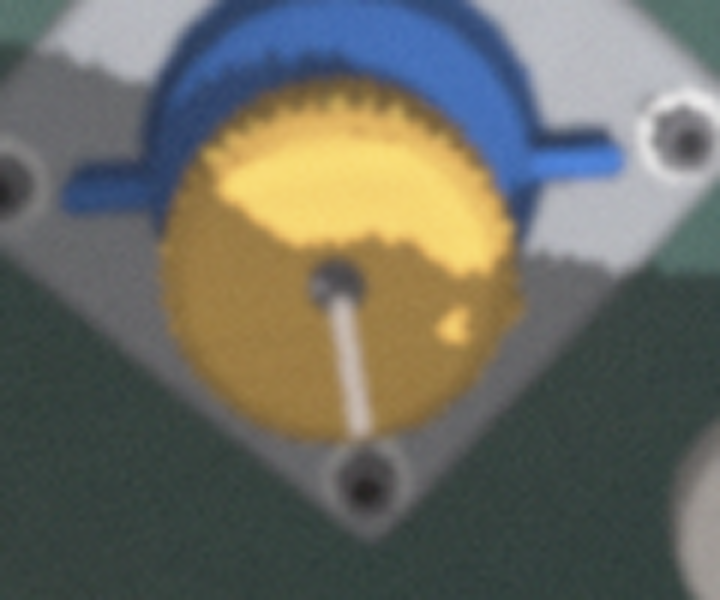

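Call:
jog_arm([
  {"x": 0.1,"y": -0.1,"z": 3,"yaw": 0,"jaw": 0},
  {"x": 0,"y": 0,"z": 3,"yaw": 0,"jaw": 0},
  {"x": 0,"y": 0,"z": 2,"yaw": 0,"jaw": 0},
  {"x": 0,"y": 0,"z": 2,"yaw": 0,"jaw": 0},
  {"x": 0,"y": 0,"z": 1.5,"yaw": 0,"jaw": 0},
  {"x": 0,"y": 0,"z": 1,"yaw": 0,"jaw": 0},
  {"x": 0,"y": 0,"z": 0.6,"yaw": 0,"jaw": 0},
  {"x": 0,"y": 0,"z": 0,"yaw": 0,"jaw": 0},
])

```text
clock: 7.1
eef_pos: [0.4716, 0.2548, 0.0682]
tcp_rot: [3.141, 0.0, -0.933]
ft_force: [0.4, 0.3, 0.1]
opening: 0.999
```

```bash
python3 to.py .4715 .255 .068;python3 - <<'E'
from h import *
f=grab_frame("wrist");cv2.imwrite("pics/w2.png",f["img"][:,:,::-1])
E
```

```text
7.1 [0.4716 0.2548 0.0682] [ 3.1415  0.     -0.9327] [ 0.339  0.343 -0.317  0.91   0.    -1.87 ] [0.41 0.28 0.12] [ 0.033  0.046 -0.04 ] 0.999
cm [-0.02 -0.01  0.02]
```

View pics/w2.png

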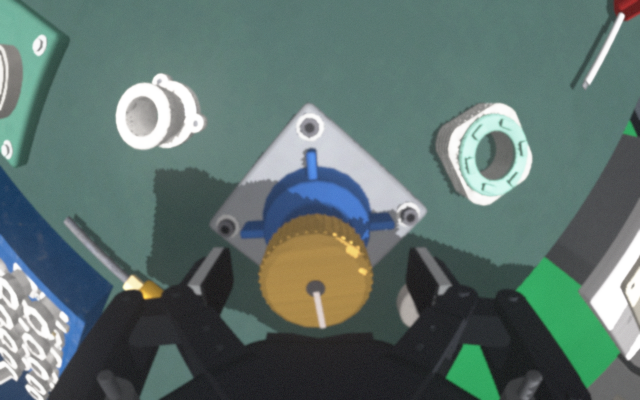

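The cap (centre 316,287) sits between the fingers (inner edges about 230 and 408), nearly centred. Closing.

Call:
jog_arm([
  {"x": 0,"y": 0,"z": 0,"yaw": 0,"jaw": 1},
  {"x": 0,"y": 0,"z": 0,"yaw": 0,"jaw": 1},
  {"x": 0,"y": 0,"z": 0,"yaw": 0,"jaw": 1},
  {"x": 0,"y": 0,"z": 0,"yaw": 0,"jaw": 1},
  {"x": 0,"y": 0,"z": 0,"yaw": 0,"jaw": 1},
  {"x": 0,"y": 0,"z": 0,"yaw": 0,"jaw": 1},
  {"x": 0,"y": 0,"z": 0,"yaw": 0,"jaw": 1},
  {"x": 0,"y": 0,"z": 0,"yaw": 0,"jaw": 1},
], newtons=40)

```text
clock: 8.15
eef_pos: [0.4729, 0.2557, 0.0693]
tcp_rot: [-3.138, -0.0, -0.932]
ft_force: [3.6, 4.6, 5.6]
opening: 0.549
```

```bash
python3 to.py .4715 .255 .068;python3 - <<'E'
from h import *
f=grab_frame("wrist");cv2.imwrite("pics/w3.png",f["img"][:,:,::-1])
E
```

```text
8.15 [0.4729 0.2557 0.0693] [-3.1379e+00 -3.0000e-04 -9.3220e-01] [ 3.39e-01  3.43e-01 -3.16e-01  9.09e-01  1.00e-03 -1.87e+00] [3.61 4.56 5.56] [ 0.846 -0.581 -0.006] 0.549
cm [-0.03  0.15  0.13]
```

View pics/w3.png

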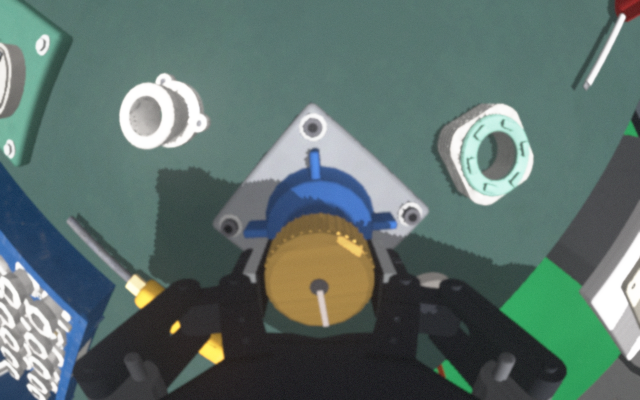

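Call:
jog_arm([
  {"x": 0,"y": -0.15,"z": 0,"yaw": 0,"jaw": 1},
  {"x": 0,"y": 0,"z": 0,"yaw": 0,"jaw": 1},
])

```text
clock: 8.45
eef_pos: [0.4729, 0.2558, 0.0692]
tcp_rot: [-3.141, -0.0, -0.932]
ft_force: [-1.1, 0.3, 9.3]
opening: 0.546
```

```bash
python3 to.py .4725 .255 .068
```

```text
8.45 [0.4729 0.2558 0.0692] [-3.1406e+00 -5.0000e-04 -9.3240e-01] [ 0.34   0.344 -0.313  0.912 -0.    -1.869] [-1.08  0.3   9.34] [ 0.01   0.272 -0.025] 0.546
cm [0.04 0.08 0.12]
```

Call:
jog_arm([
  {"x": 0,"y": 0,"z": 0.01,"yaw": 0.1,"jaw": 1},
  {"x": 0,"y": 0,"z": 0.01,"yaw": 0.1,"jaw": 1},
  {"x": 0,"y": 0,"z": 0.01,"yaw": 0.1,"jaw": 1},
  {"x": 0,"y": 0,"z": 0.01,"yaw": 0.1,"jaw": 1},
  {"x": 0,"y": 0,"z": 0.01,"yaw": 0.1,"jaw": 1},
  {"x": 0,"y": 0,"z": 0,"yaw": 0.1,"jaw": 1},
  {"x": 0,"y": 0,"z": 0,"yaw": 0.1,"jaw": 1},
  {"x": 0,"y": 0,"z": 0,"yaw": 0.1,"jaw": 1},
])

```text
clock: 9.45
eef_pos: [0.4731, 0.2558, 0.0687]
tcp_rot: [-3.14, 0.001, -1.736]
ft_force: [-0.5, 0.1, 8.9]
opening: 0.55
```

```bash
python3 to.py .4725 .255 .068;python3 - <<'E'
from h import *
f=grab_frame("wrist");cv2.imwrite("pics/w4.png",f["img"][:,:,::-1])
f=grab_frame("top");cv2.imwrite("pics/t4.png",f["img"][:,:,::-1])
E
```

```text
9.45 [0.4731 0.2558 0.0687] [-3.1403e+00  6.0000e-04 -1.7355e+00] [ 0.34   0.345 -0.314  0.911 -0.    -1.066] [-0.49  0.12  8.94] [0.063 0.166 0.155] 0.55
cm [0.09 0.04 0.07]
```

View pics/w4.png

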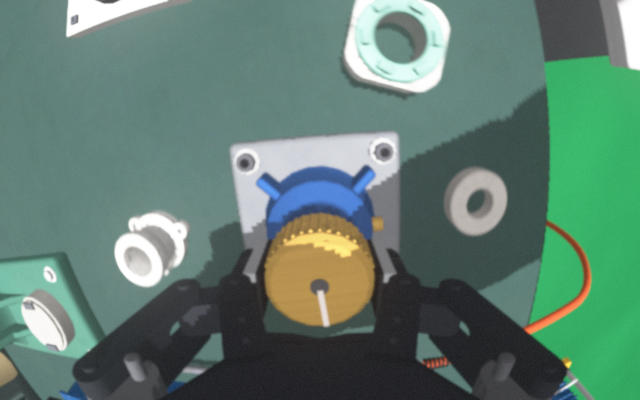

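View pics/t4.png

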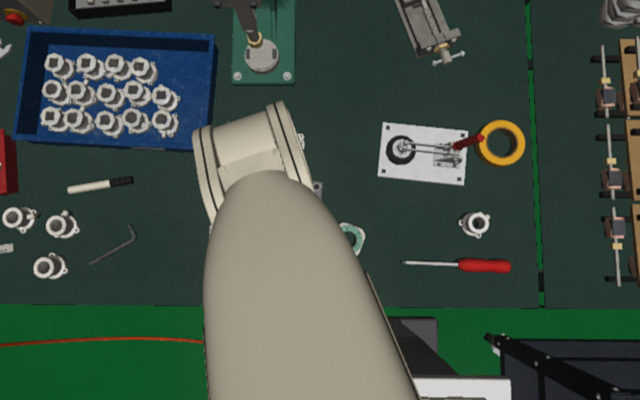

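The line stays fixed in the gripper frame, from (319,287) to (325,325), so the cap turns with the jaws without slipping. The top view is blocked by the arm. I'll carry on.

Call:
jog_arm([
  {"x": 0,"y": 0,"z": 0.01,"yaw": 0.12,"jaw": 1},
  {"x": 0,"y": 0,"z": 0.01,"yaw": 0.12,"jaw": 1},
  {"x": 0,"y": 0,"z": 0.01,"yaw": 0.12,"jaw": 1},
  {"x": 0,"y": 0,"z": 0.01,"yaw": 0.12,"jaw": 1},
  {"x": 0,"y": 0,"z": 0.01,"yaw": 0.12,"jaw": 1},
  {"x": 0,"y": 0,"z": 0,"yaw": 0.12,"jaw": 1},
  {"x": 0,"y": 0,"z": 0.01,"yaw": 0.12,"jaw": 1},
  {"x": 0,"y": 0,"z": 0.01,"yaw": 0.12,"jaw": 1},
])

```text
clock: 10.55
eef_pos: [0.4732, 0.2557, 0.0681]
tcp_rot: [-3.141, 0.002, -2.696]
ft_force: [-0.8, -1.0, 9.3]
opening: 0.551
```

```bash
python3 to.py
```

```text
10.55 [0.4732 0.2557 0.0681] [-3.1410e+00  1.7000e-03 -2.6963e+00] [ 0.34   0.345 -0.315  0.909 -0.    -0.106] [-0.76 -1.01  9.35] [-0.075  0.105  0.127] 0.551
```

Call:
jog_arm([
  {"x": 0,"y": 0,"z": 0.01,"yaw": 0.06,"jaw": 1},
  {"x": 0,"y": 0,"z": 0,"yaw": 0.06,"jaw": 1},
  {"x": 0,"y": 0,"z": 0.01,"yaw": 0.06,"jaw": 1},
  {"x": 0,"y": 0,"z": 0,"yaw": 0.06,"jaw": 1},
])

```text
clock: 11.05
eef_pos: [0.4733, 0.2557, 0.0679]
tcp_rot: [-3.141, 0.002, -2.934]
ft_force: [-0.5, -1.3, 9.3]
opening: 0.547
```

```bash
python3 to.py
```

```text
11.05 [0.4733 0.2557 0.0679] [-3.1413e+00  1.8000e-03 -2.9344e+00] [ 0.34   0.346 -0.315  0.908 -0.001  0.132] [-0.47 -1.32  9.27] [-0.183  0.088  0.043] 0.547
```

Call:
jog_arm([
  {"x": 0,"y": 0,"z": 0.01,"yaw": 0.06,"jaw": 1},
  {"x": 0,"y": 0,"z": 0,"yaw": 0.06,"jaw": 1},
  {"x": 0,"y": 0,"z": 0.01,"yaw": 0.06,"jaw": 1},
  {"x": 0,"y": 0,"z": 0,"yaw": 0.06,"jaw": 1},
])

```text
clock: 11.55
eef_pos: [0.4733, 0.2556, 0.0678]
tcp_rot: [3.142, 0.002, 3.109]
ft_force: [-0.5, -0.9, 10.4]
opening: 0.548
```

```bash
python3 to.py
```

```text
11.55 [0.4733 0.2556 0.0678] [3.1415e+00 1.9000e-03 3.1088e+00] [ 0.34   0.346 -0.315  0.908 -0.001  0.372] [-0.5  -0.92 10.37] [-0.185  0.136  0.114] 0.548
```

Call:
jog_arm([
  {"x": 0,"y": 0,"z": 0.01,"yaw": 0.06,"jaw": 1},
  {"x": 0,"y": 0,"z": 0,"yaw": 0.06,"jaw": 1},
  {"x": 0,"y": 0,"z": 0.01,"yaw": 0.06,"jaw": 1},
  {"x": 0,"y": 0,"z": 0,"yaw": 0.06,"jaw": 1},
])

```text
clock: 12.05
eef_pos: [0.4733, 0.2556, 0.0676]
tcp_rot: [3.141, 0.002, 2.869]
ft_force: [-0.7, -1.6, 10.7]
opening: 0.548
```

```bash
python3 to.py
```

```text
12.05 [0.4733 0.2556 0.0676] [3.1412e+00 1.9000e-03 2.8694e+00] [ 0.34   0.346 -0.315  0.908 -0.001  0.612] [-0.74 -1.61 10.65] [-0.38   0.031  1.013] 0.548
```

The moment jumped to 1.0 N m, so the cap is at the stop. I'll check the line against the gripper for slip.

```bash
cat > line.py <<'E'
import sys
from h import *
from scipy.spatial.transform import Rotation as Ro
f=grab_frame("wrist");im=f["img"];s=observe()
hsv=cv2.cvtColor(im,cv2.COLOR_RGB2HSV)
m=cv2.inRange(hsv,(0,0,120),(179,70,255));k=np.zeros_like(m);k[280:335,275:365]=m[280:335,275:365]
cv2.imwrite(f"pics/{sys.argv[1]}.png",cv2.resize(im[240:340,260:380][:,:,::-1],None,fx=6,fy=6,interpolation=cv2.INTER_CUBIC))
n,l,st,ce=cv2.connectedComponentsWithStats(k)
i=1+np.argmax(st[1:,4]);print(st[i]);v,u=np.nonzero(l==i)
def fr(u,v,z):
    x,y=u-f["cx"],v-f["cy"];r=np.hypot(x,y);th=r/f["fx"];d=np.array([np.sin(th)*x/r,np.sin(th)*y/r,np.cos(th)])
    E=f["extrinsics"];R,t=E[:3,:3],E[:3,3];d=R.T@d;c=-R.T@t;return c+d*(z-c[2])/d[2]
P=np.array([fr(a,b,.093)[:2] for a,b in zip(u,v)])
c=P.mean(0);w=np.linalg.svd(P-c)[2][0]
C=np.array([.4733,.2557]);w*=np.sign(w@(c-C))
a=np.arctan2(w[1],w[0]);y=s["tcp_rot"][2]
a2=np.arctan2(*(c-C)[::-1])
W=lambda x:(x+np.pi)%(2*np.pi)-np.pi
print("line fit",a," via centre",a2,"yaw",y,"rel tool",W(a-y),W(a2-y),s["wrist_torque"])
E
python3 line.py l5
```

```text
[ 275  289   90   46 1522]
line fit 1.2922761963052531  via centre -0.2135701263912133 yaw 2.8668347548650983 rel tool -1.5745585585598452 -3.0804048812563116 [-0.35860975  0.12009796  1.03981359]
```

View pics/l5.png

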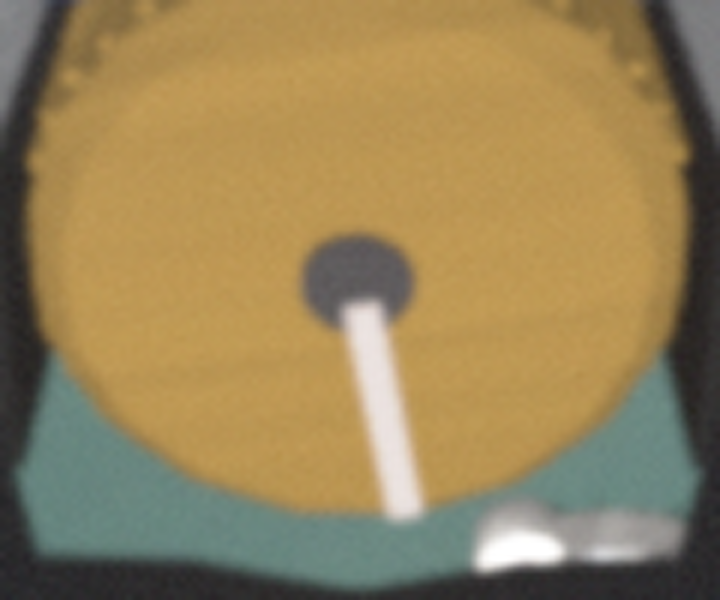

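```bash
python3 - <<'E'
import re
t=open('line.py').read()
t=t.replace('k[280:335,275:365]=m[280:335,275:365]','k[290:323,310:335]=m[290:323,310:335]').replace('(0,0,120),(179,70,255)','(0,0,140),(179,75,255)')
t=t.replace('im=f["img"];s=observe()','im=f["img"];s=observe()\nif len(sys.argv)>2: im=cv2.imread(sys.argv[2])[:,:,::-1].copy()')
# pixel slope
t+='\nr=np.unique(v);mu=[u[v==q].mean() for q in r];print("pixel slope",np.polyfit(r,mu,1)[0],"u@305",np.polyval(np.polyfit(r,mu,1),305))\n'
open('line.py','w').write(t)
E
for i in 3 4; do python3 line.py x$i pics/w$i.png|tail -1; done; python3 line.py l6
```

```text
pixel slope 0.1773061497326212 u@305 321.98936051693397
pixel slope 0.18215240641711122 u@305 322.4239081996435
[316 290  14  33 228]
line fit -0.09379013151157667  via centre -0.08616253507230458 yaw 2.871813778904007 rel tool -2.9656039104155836 -2.9579763139763116 [-0.38163019  0.11278445  0.91430893]
pixel slope 0.210060160427808 u@305 322.8960004456328
```

There is little relative movement so far. A small further turn will show whether the line stays put in the world, meaning hard bottomed.

Call:
jog_arm([
  {"x": 0,"y": 0,"z": 0,"yaw": 0.06,"jaw": 1},
  {"x": 0,"y": 0,"z": 0,"yaw": 0.06,"jaw": 1},
  {"x": 0,"y": 0,"z": 0,"yaw": 0,"jaw": 1},
])

```text
clock: 12.62
eef_pos: [0.4733, 0.2555, 0.0675]
tcp_rot: [3.141, 0.002, 2.752]
ft_force: [-0.4, -1.3, 9.9]
opening: 0.55
```

```bash
python3 to.py; python3 line.py l7;python3 line.py l8
```

```text
12.625 [0.4733 0.2555 0.0675] [3.1414e+00 2.1000e-03 2.7521e+00] [ 0.34   0.346 -0.316  0.908 -0.001  0.729] [-0.39 -1.34  9.93] [-0.471 -0.041  1.559] 0.55
[316 290  19  33 248]
line fit -0.10608091173745274  via centre -0.0994590287720562 yaw 2.7527131178864854 rel tool -2.858794029623938 -2.8521721466585417 [-0.5042265  -0.07608372  1.54657662]
pixel slope 0.3437500000000003 u@305 325.216856060606
[316 290  19  33 250]
line fit -0.10308097718355157  via centre -0.09893841199428542 yaw 2.7527868969761955 rel tool -2.855867874159747 -2.851725308970481 [-0.51710111 -0.03695641  1.52452807]
pixel slope 0.34692513368983896 u@305 325.21368092691625
```

The gripper turned 0.12 rad while the line stayed within 0.01 rad (about -0.10 in the world), and the moment rose to 1.55 N m. The cap is bottomed. Backing off now.

Call:
jog_arm([
  {"x": 0,"y": 0,"z": 0,"yaw": -0.1,"jaw": 1},
  {"x": 0,"y": 0,"z": 0,"yaw": -0.1,"jaw": 1},
  {"x": 0,"y": 0,"z": -0.01,"yaw": -0.1,"jaw": 1},
  {"x": 0,"y": 0,"z": -0.01,"yaw": -0.1,"jaw": 1},
  {"x": 0,"y": 0,"z": -0.01,"yaw": -0.1,"jaw": 1},
  {"x": 0,"y": 0,"z": -0.01,"yaw": -0.1,"jaw": 1},
  {"x": 0,"y": 0,"z": -0.01,"yaw": -0.1,"jaw": 1},
  {"x": 0,"y": 0,"z": 0,"yaw": -0.1,"jaw": 1},
])

```text
clock: 13.72
eef_pos: [0.4733, 0.2557, 0.068]
tcp_rot: [-3.141, 0.002, -2.729]
ft_force: [-0.3, -0.9, 9.3]
opening: 0.548
```

```bash
python3 to.py; python3 line.py l9
```

```text
13.725 [0.4733 0.2557 0.068 ] [-3.1411e+00  1.8000e-03 -2.7294e+00] [ 0.34   0.346 -0.315  0.909 -0.    -0.073] [-0.26 -0.92  9.28] [ 0.01   0.088 -0.119] 0.548
[318 290  15  33 227]
line fit 0.645471504428483  via centre 0.6469589308624617 yaw -2.724323211333805 rel tool -2.913390591417298 -2.911903164983319 [-0.06362754  0.10030583 -0.03453015]
pixel slope 0.2785762032085549 u@305 324.32748440285206
```

Call:
jog_arm([
  {"x": 0,"y": 0,"z": -0.01,"yaw": -0.1,"jaw": 1},
  {"x": 0,"y": 0,"z": -0.01,"yaw": -0.1,"jaw": 1},
  {"x": 0,"y": 0,"z": -0.01,"yaw": -0.1,"jaw": 1},
  {"x": 0,"y": 0,"z": -0.01,"yaw": -0.1,"jaw": 1},
  {"x": 0,"y": 0,"z": -0.01,"yaw": -0.1,"jaw": 1},
  {"x": 0,"y": 0,"z": 0,"yaw": -0.1,"jaw": 1},
  {"x": 0,"y": 0,"z": 0,"yaw": -0.1,"jaw": 1},
  {"x": 0,"y": 0,"z": 0,"yaw": -0.1,"jaw": 1},
])

```text
clock: 14.78
eef_pos: [0.4731, 0.2558, 0.0685]
tcp_rot: [-3.14, 0.001, -1.929]
ft_force: [-0.9, -0.3, 10.9]
opening: 0.548
```

Call:
jog_arm([
  {"x": 0,"y": 0,"z": 0,"yaw": 0,"jaw": 1},
  {"x": 0,"y": 0,"z": 0,"yaw": 0,"jaw": 1},
])

```text
clock: 15.02
eef_pos: [0.4732, 0.2559, 0.0685]
tcp_rot: [-3.14, 0.001, -1.932]
ft_force: [-1.9, 0.3, 9.6]
opening: 0.549
```

```bash
python3 to.py; python3 line.py l10;python3 line.py l11
```

```text
15.025 [0.4732 0.2559 0.0685] [-3.1403e+00  1.0000e-03 -1.9322e+00] [ 0.34   0.345 -0.314  0.91  -0.    -0.87 ] [-1.86  0.33  9.62] [0.081 0.192 0.084] 0.549
[317 290  16  33 230]
line fit 1.4508079205412359  via centre 1.4425712770880024 yaw -1.9321798698726553 rel tool -2.9001975167656955 -2.9084341602189285 [0.06599943 0.19991879 0.10643837]
pixel slope 0.28960561497326154 u@305 324.42251559714805
[317 290  16  33 232]
line fit 1.4488273422653022  via centre 1.4438072670208086 yaw -1.932246694797684 rel tool -2.9021112701166 -2.907131345361094 [0.16020028 0.20076796 0.12807929]
pixel slope 0.28693181818181845 u@305 324.45549242424244
```

View pics/l11.png

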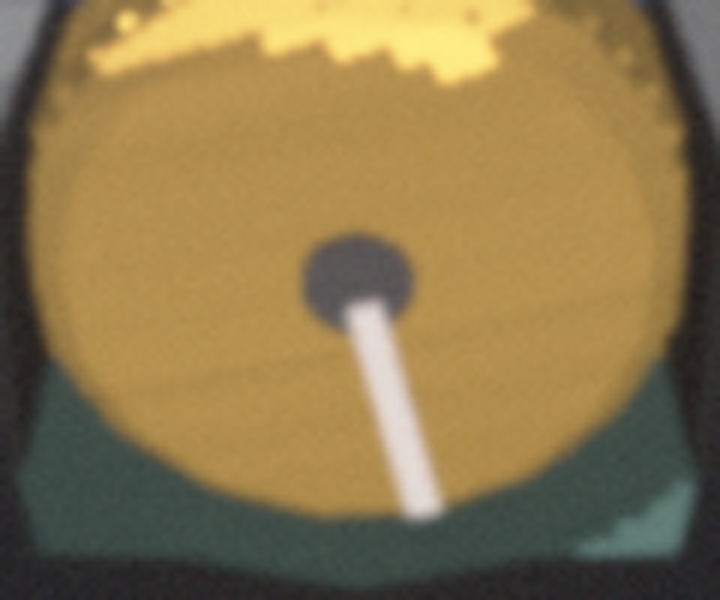

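Cap back-off is now 1.54–1.55 rad by the line, so one small trim is left.

Call:
jog_arm([
  {"x": 0,"y": 0,"z": 0,"yaw": -0.02,"jaw": 1},
  {"x": 0,"y": 0,"z": 0,"yaw": 0,"jaw": 1},
  {"x": 0,"y": 0,"z": 0,"yaw": 0,"jaw": 1},
])

```text
clock: 15.5
eef_pos: [0.4731, 0.2559, 0.0685]
tcp_rot: [-3.14, 0.001, -1.912]
ft_force: [-0.4, 0.5, 9.9]
opening: 0.549
```

```bash
python3 to.py; python3 line.py l12;python3 line.py l13; python3 - <<'E'
from h import *
f=grab_frame("wrist");cv2.imwrite("pics/w9.png",f["img"][:,:,::-1])
f=grab_frame("scene");cv2.imwrite("pics/s9.png",f["img"][:,:,::-1])
E
```

```text
15.5 [0.4731 0.2559 0.0685] [-3.1403e+00  1.0000e-03 -1.9124e+00] [ 0.34   0.345 -0.314  0.91  -0.    -0.889] [-0.43  0.49  9.93] [ 0.129  0.202 -0.024] 0.549
[317 290  16  33 231]
line fit 1.4694232226356214  via centre 1.4591447199818284 yaw -1.9124419172058686 rel tool -2.9013201673380964 -2.911598669991889 [ 0.10014476  0.22103615 -0.0285091 ]
pixel slope 0.2882687165775396 u@305 324.34809491978615
[317 290  16  33 229]
line fit 1.47064024653946  via centre 1.4591190155609186 yaw -1.9124723282769867 rel tool -2.9000727323631397 -2.911593963341681 [ 0.0922616   0.24013652 -0.03414769]
pixel slope 0.2899398395721934 u@305 324.3464237967914
```

View pics/w9.png

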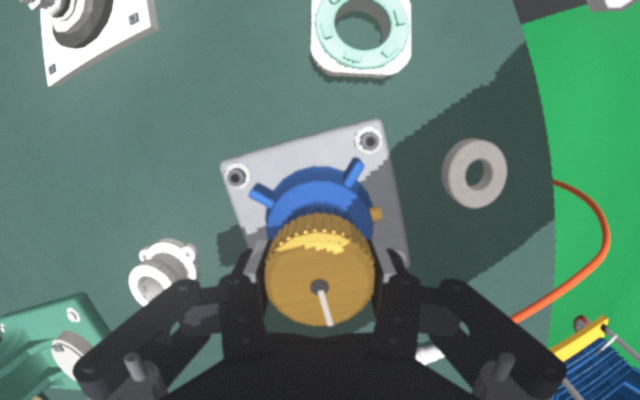

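View pics/s9.png

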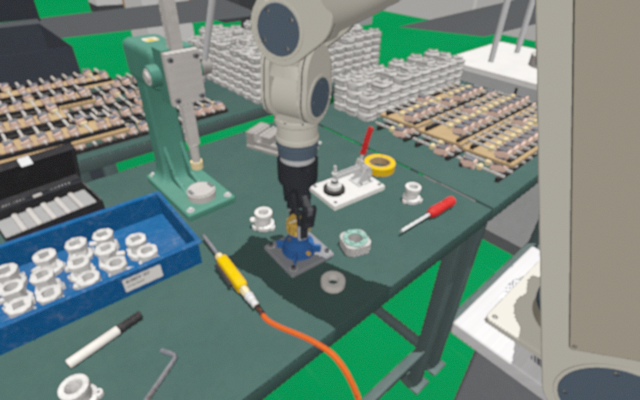

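The line now stands 1.56–1.57 rad back from the stop. In the scene view the casting (263,218), stator (355,240) and ring (333,282) stand where they did at the start. The jaws still hold the cap.

```bash
python3 -c "
from plant import *
print(job_done())"
```

```text
the job is handed in; nothing more can be done
None
```

The end cap was screwed down to its stop and backed off a quarter turn. I handed the job in at about 16 s, with the gripper still holding the cap at 40 N.

- **Bottoming out:** I turned the cap about 2.5 rad clockwise in one grasp. The wrist moment rose from about 0.1 to 1.0 N m. A further 0.12 rad of gripper turn raised it to 1.55 N m while the white line stayed within about 0.01 rad, so the cap was on its stop and slipping slightly in the jaws.
- **Back-off:** I set it by the white line in the wrist camera, not by gripper travel. The last reading was 1.57 rad by the line fit. A second estimate, through the cap centre, gave 1.56 rad. Camera error is perhaps ±0.02 rad.
- **Gripper travel disagrees:** the gripper turned 1.62 rad counter-clockwise. The extra 0.05 rad is twist in the grip from pushing against the stop, which came back out as I reversed.
- **Final state:** turning moment was near zero and wrist force about 10 N. That force was vertical and appeared when the jaws closed on the cap.
- **Bystanders:** the casting, stator and ring looked unmoved and upright in the last wrist and scene views. I judged this by eye, because the arm blocked the top camera.

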